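Pull the punching carriage into register with a taper drift

ROBOT

A 6-joint arm with a two-finger parallel gripper is mounted at the origin on a cart in front of the work surface, level with it; the furniture and walls round the work are solid. World frame = base frame: x ahead of the robot, y to its left, z up, the work surface at z = 0. Lengths are in m, angles in degrees, forces in N, time in s.
With the tool pointing down it reaches from about 0.3 to 0.75 m from the base axis. Payload 8.5 kg.
Tool frame: the origin (TCP) lies midway between the tips of the shut fingers; the grasp point (between the pads) lies 19 mm behind it; z points along the fingers, y is the line along which they close (so a half turn about z gives the same grasp; the last joint's range is limited). The gripper opens to 85 mm and grips with 20 to 120 N. Pads are 22 mm wide; open, the fingers measure 114 mm over their backs; the gripper's body (76 mm by 85 mm) begins 54 mm behind the grasp point. The pads swing forward as they close: fully open they stand 13 mm farther back than shut.
Start: joints at [61.461, 21.807, 74.336, -0, 83.858, -12.336], TCP at [0.153, 0.528, 0.231] pointing down, gripper open.
Joint ranges: [-178.18, 178.18], [-50.72, 133.34], [12.68, 142.11], [-81.47, 261.47], [9.98, 163.14], [-165.26, 165.26]. Speed limits (degrees/s): [136.94, 136.94, 180, 180, 180, 180].

INTERFACE

Orientations are given as a 3x3 rotation matrix whose columns are the frame's x, y, z axes.
In Python, from rig import env, get_image, close_job gives the robot as it stands.
- The arm moves only by the tool step_arm, never from a script. Its argument "targets" is a list of rows, each a list of 2 entries, a list of its own where there are three numbers: the shift along the tool's x, y, z as a fraction of full scale, then the turn, a rotation vector about the tool's x, y, z as a fraction of full scale. In form: [[[x, y, z], [wx, wy, wz]], ...]. A call has 1 to 10 rows; each row is the pose to reach, as a shift and turn from the pose commanded when the call began, along the tool's axes at that moment; what a row does not reach only later rows make up. Full scale, the value 1, is 0.3 m for a shift and 45 degrees for a turn. A row lasts 1/12 s, in which the tool goes at most 41.7 mm and 7.16 degrees, less where a joint would pass 70% of its speed; a pose out of reach is approached as far as the arm can. A call with a number of a shift or a turn outside -1 to 1 is refused whole. A call with a gripper value outside its range is refused whole. "jaw" is the finger opening in mm, from 0 to 85.4, set as the call begins (left out, the last holds). The fingers move at their own pace and stop on an object; "grip_force" is the grip in N (left out, the last holds). Time passes only in rows, so rows that repeat a pose let the fingers close. It gives the time, the measured TCP pose, the force, the opening and the grip force at its end, in the units of the state.
- env.observe(): the state, without advancing time (a new reading comes with each control period).
- get_image(name): name is "side" or "top" or "wrist"; returns a dict with "img" (420x560x3 uint8, red, green, blue), "z_map" (420x560 float32, m along the optical axis (not along the pixel's ray), 0 where there is no reading), "intrinsics" (3x3 intrinsics, pixels), "D" ([k1, k2, p1, p2, k3] as OpenCV has them; the pictures are not rectified), "rvec" (rotation vector, rad) and "tvec" (3), from world to camera coordinates, as OpenCV has them. Camera axes: x right, y down, z forward; pixel columns grow to the right and rows downward; lengths in m; the calibration is good to about 2 mm. A picture is of the moment at which its call begins.
- close_job(): hands the job in; it is judged then, once.
The state is a dict: "time_s": time; "q": joint angles; "qvel": joint speeds; "joint_efforts": joint torques, N m; "position": TCP position; "tool_rot": TCP orientation; "ft_force": force on the tool from outside, world axes, zero at the start; "wrist_torque": the same for the moment, N m; "grip_width": finger opening in m; "gripper_force": force on a finger pad.
Only numpy, scipy, OpenCV 4.12 (cv2) and the standard library are available. Lean on these libraries where they do the work, as an engineer would, in place of code of your own. Each camera call takes 0.05 s, during which the arm holds its last target. There are 200 camera calls.

TASK

Set up the wallet punching slide: roll the carriage along its wheels, without lifting it, right up to the spring buffers at the end stop. Then take the taper drift from the wooden stand and push it down through the carriage's tongue and the fixed lug below it until its shoulder is down on the tongue, so that it pulls the two holes into line; leave it standing there, and do not disturb the dye bottle or the thread spool.

Things in the scene. Friction and masses are not known exactly. Their poses are not given: they have to be found in the camera images.
- slide: wheel track fixed to the bench: dark steel bed plate 300 x 128 x 6 mm with bolted ears, two aluminium side rails (inner faces 57 mm either side of the middle, tops 64 mm high), two rows of free grey wheels (tops 54 mm high). Origin on the bench right under the fixed lug's hole; x points along the track to the end stop, z up. The plate runs from x = -85 to 215 mm
- slide_hole (a point): centre of the mouth of the fixed lug's hole, 52 mm above the bench: hole 17 mm across, straight down through a 12 mm steel plate in the middle of the track, open below to 6 mm above the bench. Axes as the slide's
- slide_stop (a point): middle between the faces of the two rubber-capped spring buffers on the end stop, at slide x = 176 mm, 69 mm high. The buffers yield up to 12 mm; together they take about 1.6 N to start and 0.8 N more per mm. The stop's top is 86 mm high
- slide_bridge (a point): top middle of the aluminium bridge with three brass punch guides that spans the track at slide x = 120 mm; top 117 mm above the bench, 138 mm wide. The carriage passes under it
- carriage: loose carriage, about 0.7 kg, on the wheels: aluminium tray 140 x 108 mm, an 8 mm upright wall at each end (tops 83 mm above the bench), a closed black wallet fixed in it (top 84 mm), and behind the back wall a steel tongue 62 mm long, 50 wide, 10 thick. Origin: centre of the tongue's hole at the underside, 54 mm above the bench; x to the end stop, z up. Side play about 3 mm
- carriage_hole (a point): centre of the mouth of the tongue's hole, on the tongue's top face, 64 mm above the bench: 17 mm across, through 10 mm, 40 mm behind the back wall. With the carriage just touching the buffers it is about 4 mm short of the lug's hole along the track, and up to 3 mm aside; the drift pulls it the rest of the way against the springs
- carriage_back (a point): middle of the outer face of the carriage's upright back wall (108 mm wide), 10 mm above the tongue and 9 mm below the wall's top edge: the place to push, towards the carriage's +x
- carriage_front (a point): middle of the outer face of the carriage's front wall, 69 mm above the bench, 180 mm ahead of the tongue's hole; this face meets the buffers
- stand: wooden stand fixed on the bench, 150 x 56 mm, 60 mm high; the drift stands in a hole 45 mm from the middle towards the stand's -x; three thin steel drive punches (tops 113 mm above the bench) stand 20 to 62 mm from the middle towards +x
- drift: loose taper drift, steel, 0.13 kg, 106 mm long, upright; the only one with a broad shoulder. Origin at the middle of its tip, z up its axis. From the tip: taper 6 to 16 mm diameter over 26 mm, straight 16 mm shank to 54 mm, shoulder 30 mm diameter to 60 mm, round knurled handle 20 mm diameter to 106 mm. Parked, its shoulder rests on the stand's top, 60 mm above the bench
- drift_shoulder (a point): centre of the underside of the drift's shoulder, 54 mm above its tip on its axis; 64 mm above the bench when the drift is home in the tongue
- dye_bottle: bystander: loose standing bottle, 42 mm diameter, 136 mm high, pale with a black cap and nozzle, on the bench beyond the slide; origin at the middle of its foot
- spool: bystander: loose standing thread spool, 52 mm diameter, 62 mm high, on the bench on the robot's side of the slide; origin at the middle of its foot
There are look-alikes about, which are no part of the job. What is shaped like the drift but purple or red is not meant.

How it is judged (in metres and radians):
On the way:
1. the carriage has been rolled up to the buffers (its hole within 6 mm of the lug's hole along the track) (x of carriage_hole in the frame of slide above -0.006 m), for 0.2 s.
At the end, for the whole second after the job is handed in: the carriage's hole is in line with the lug's hole to within 2.5 mm, the carriage sits on its wheels, and the drift stands upright (within 0.08 rad) through both holes with its shoulder down on the tongue (within 3 mm of height and 3 mm of the lug's axis); carriage and drift at rest (horizontal distance between carriage_hole and slide_hole below 0.0025 m and horizontal distance between drift_shoulder and slide_hole below 0.003 m and z of each of drift_shoulder, carriage_hole in the frame of slide below 0.067 m and angle between drift's own z axis and vertical below 0.08 rad and linear speed of each of carriage, drift below 0.01 m/s); the robot touches nothing.
It fails at once if the carriage is lifted off its wheels (more than 15 mm) (z of carriage_hole in the frame of slide above 0.079 m).
It fails at once if the dye bottle is moved more than 20 mm or tipped (distance of dye_bottle from where it was at the start of the episode above 0.02 m or angle between dye_bottle's own z axis and vertical above 0.4 rad).
It fails at once if the thread spool is moved more than 20 mm or tipped (distance of spool from where it was at the start of the episode above 0.02 m or angle between spool's own z axis and vertical above 0.4 rad).
It also fails if it takes over 64 s, if anything falls off the work surface, if the arm or the gripper's body presses on something with over 40 N, if the wrist force passes 120 N, or if a joint passes its speed limit or range.

## Working session

There is one attempt and no reset: what is moved stays moved. The work goes in short steps, Python scripts to look and compute and a tool call to move; the robot and the scene stay as the last step left them, time stands still between calls to the robot, and variables do not carry over. Pictures are saved under pics/ and viewed, at most 14 in all, crops included, and the job is handed in when it is done.

Besides the shell and the picture viewer there is one more tool, called after "Emit:" as name(argument=value, ...), one argument or row to a line, values as JSON. step_arm: Moves the arm, as the interface text tells. Its arguments: {"type":"object","properties":{"targets":{"type":"array","items":{"type":"array"}},"jaw":{"type":"number"},"grip_force":{"type":"number"}},"required":["targets"]}

```bash
ls; mkdir -p pics; cat > h.py <<'E'
import numpy as np, cv2, pickle
from rig import env, get_image, close_job
def snap(n, tag):
    d=get_image(n); pickle.dump(d,open(f'pics/{tag}.pkl','wb')); cv2.imwrite(f'pics/{tag}.png',d['img'][:,:,::-1]); return d
def load(tag): return pickle.load(open(f'pics/{tag}.pkl','rb'))
def cloud(d):
    z=d['z_map']; h,w=z.shape
    uv=np.stack(np.meshgrid(np.arange(w),np.arange(h)),-1).reshape(-1,1,2).astype(np.float64)
    n=cv2.undistortPoints(uv,d['intrinsics'],np.array(d['D'])).reshape(h,w,2)
    P=np.dstack([n*z[...,None],z]); R=cv2.Rodrigues(np.array(d['rvec'],float))[0]
    W=(P-np.array(d['tvec']).ravel())@R
    W[z==0]=np.nan; return W
def proj(d,p): return cv2.projectPoints(np.array(p,float).reshape(-1,3),np.array(d['rvec'],float),np.array(d['tvec'],float),d['intrinsics'],np.array(d['D']))[0].reshape(-1,2)
def ray(d,u,v,z):
    n=cv2.undistortPoints(np.array([[[u,v]]],float),d['intrinsics'],np.array(d['D'])).ravel()
    R=cv2.Rodrigues(np.array(d['rvec'],float))[0]; c=-R.T@np.array(d['tvec']).ravel(); r=R.T@np.array([*n,1]); return c+r*(z-c[2])/r[2]
E
python3 - <<'E'
from h import *
print(env.observe())
a=snap('top','top0'); b=snap('side','side0')
for d in (a,b):
    R=cv2.Rodrigues(np.array(d['rvec'],float))[0]; print(-R.T@np.array(d['tvec']).ravel(), d['intrinsics'][0])
E
```

```text
pics
{'time_s': 0.0, 'q': array([ 6.14603190e+01,  2.18404968e+01,  7.43863355e+01,  8.96869231e-05,
        8.38589726e+01, -1.23359012e+01]), 'qvel': array([-0.02127581,  0.09073669,  0.08738634, -0.0597457 ,  0.03357491,
       -0.00464835]), 'joint_efforts': array([ 2.41075519e-03, -4.48459697e+01, -2.31280249e+01, -7.66015160e-05,
        4.75862733e-03, -1.00290822e-05]), 'position': array([0.15333229, 0.5278736 , 0.2307071 ]), 'tool_rot': array([[-9.60275116e-01,  2.79054093e-01, -7.16860781e-04],
       [ 2.79054829e-01,  9.60274270e-01, -1.31485798e-03],
       [ 3.21466461e-04, -1.46266887e-03, -9.99998879e-01]]), 'ft_force': array([0.72001505, 0.6763313 , 0.20352593]), 'wrist_torque': array([-0.0338447 ,  0.01604437,  0.0016568 ]), 'gripper_force': 0.0, 'grip_width': 0.08527797898408813}
[0.33477235 0.12632394 1.37199457] [487.09345194   0.         287.2230195 ]
[0.56667746 0.90716394 0.6338919 ] [447.47679221   0.         277.75718082]
```

View pics/top0.png

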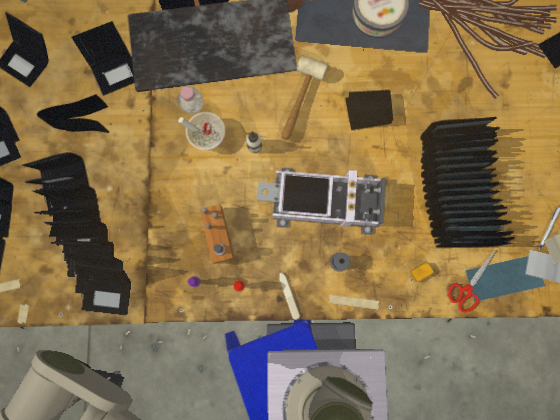

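View pics/side0.png

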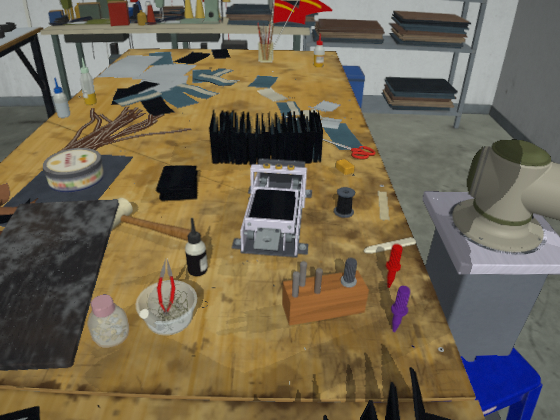

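The top view shows the slide at (270-385, 170-230), with the tongue at (268,191) and the end stop to the right. The stand is at (217,235) with the drift near (218,249), the spool at (340,262) and the bottle at (254,142). The side view agrees.

```bash
python3 - <<'E'
from h import *
d=load('top0'); W=cloud(d)
im=d['img'][160:275,190:395][:,:,::-1]; cv2.imwrite('pics/c0.png',cv2.resize(im,None,fx=3.9,fy=3.9,interpolation=cv2.INTER_CUBIC))
z=W[...,2]
def blob(name,u0,v0,u1,v1,lo,hi):
    m=np.zeros(z.shape,bool); m[v0:v1,u0:u1]=1; m&=(z>lo)&(z<hi); P=W[m]
    if len(P)<4: print(name,len(P)); return
    r=cv2.minAreaRect((P[:,:2]*1000).astype(np.float32)); print(name,len(P),P.mean(0).round(4),'rect',np.round(r[0],1),np.round(r[1],1),round(r[2],1))
for d_,nm in ((d,'top'),(load('side0'),'side')):
    W=cloud(d_); z=W[...,2]; X=W
    def b3(name,x0,x1,y0,y1,lo,hi):
        m=(X[...,0]>x0)&(X[...,0]<x1)&(X[...,1]>y0)&(X[...,1]<y1)&(z>lo)&(z<hi); P=W[m]
        if len(P)<4: print(nm,name,len(P)); return
        r=cv2.minAreaRect((P[:,:2]*1000).astype(np.float32)); print(nm,name,len(P),P.mean(0).round(4),'rect',np.round(r[0],1),np.round(r[1],1),round(r[2],1))
    for u,v in ((218,249),(217,235),(268,191),(254,142),(340,262),(305,195),(352,195)): 
        if nm=='top': print(u,v,W[v,u].round(4))
    c=W[235,217] if nm=='top' else c
    b3('stand',.2,.5,.2,.45,.054,.063); b3('stand tall',.2,.5,.2,.45,.09,.125)
    b3('bridge',.3,.6,-.2,.2,.110,.122); b3('wallet',.3,.6,-.2,.2,.081,.0875)
    b3('tongue',.3,.6,.12,.25,.058,.069)
    b3('bottle',.4,.7,.1,.3,.07,.15); b3('spool',.2,.35,-.1,.1,.05,.07)
E
```

```text
218 249 [0.4219 0.2801 0.1135]
217 235 [0.4635 0.2899 0.0581]
268 191 [0.5931 0.1526 0.0027]
254 142 [0.7142 0.1881 0.084 ]
340 262 [ 0.3866 -0.0398  0.0606]
305 195 [0.5659 0.0517 0.0831]
352 195 [ 0.5584 -0.0696  0.1177]
top stand 712 [0.436  0.2875 0.0591] rect [409.2 278.5] [140.  179.5] 84.0
top stand tall 193 [0.3797 0.2901 0.1065] rect [393.5 271.2] [136.2 164. ] 73.4
top bridge 245 [ 0.547  -0.0679  0.1142] rect [545.5 -67.4] [ 22.3 110.3] 84.6
top wallet 1206 [0.5592 0.0273 0.0841] rect [544.8 -21.5] [286.7 111.8] 89.4
top tongue 371 [0.5559 0.1545 0.0631] rect [459.4 185.6] [ 81.2 305.3] 70.1
top bottle 332 [0.5357 0.1594 0.0884] rect [520.6 196.4] [ 93.9 267.1] 31.7
top spool 0
side stand 1190 [0.4325 0.2985 0.0598] rect [411.2 286.1] [144.1 177.9] 83.6
side stand tall 536 [0.3896 0.3004 0.1027] rect [382.9 317.9] [190.6 119.2] 28.0
side bridge 159 [ 0.5528 -0.0622  0.1134] rect [547.4 -63.9] [ 21.9 102. ] 86.0
side wallet 1181 [0.5603 0.0339 0.0834] rect [547.1 -19.2] [292.2 106.6] 88.9
side tongue 578 [0.5319 0.1638 0.0631] rect [457.3 178.1] [ 76.6 302.1] 76.0
side bottle 885 [0.5242 0.1917 0.0865] rect [524.5 200.2] [ 94.7 269.7] 32.4
side spool 0
```

View pics/c0.png

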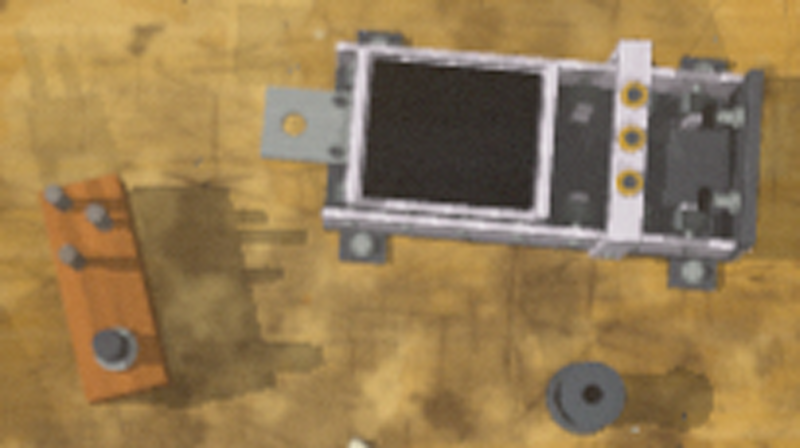

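Emit:
step_arm(
  targets=[
    [[-0.86,-0.53,-0.17],[0,0,0.87]],
    [[-0.86,-0.53,-0.17],[0,0,0.87]],
    [[-0.86,-0.53,-0.17],[0,0,0.87]],
    [[-0.86,-0.53,-0.17],[0,0,0.87]],
    [[-0.86,-0.53,-0.17],[0,0,0.87]],
    [[-0.86,-0.53,-0.17],[0,0,0.87]],
    [[-0.86,-0.53,-0.17],[0,0,0.87]],
    [[-0.86,-0.53,-0.17],[0,0,0.87]],
    [[-0.86,-0.53,-0.17],[0,0,0.87]],
    [[-0.86,-0.53,-0.17],[0,0,0.87]],
  ],
  jaw=40,
)

```text
time_s: 0.93
position: [0.357, 0.3031, 0.2821]
tool_rot: [[-0.567, 0.824, -0.001], [0.824, 0.567, -0.0], [0.0, -0.001, -1.0]]
ft_force: [-0.4, 0.9, -0.8]
grip_width: 0.0403
gripper_force: 0.0
```

```bash
python3 - <<'E'
from h import *
d=snap('wrist','w1'); s=env.observe(); print(s['position'],s['tool_rot'].round(3),s['q'].round(1))
R=cv2.Rodrigues(np.array(d['rvec'],float))[0]; c=-R.T@np.array(d['tvec']).ravel(); print(c,R.round(3), d['intrinsics'][0,0]); print(s['tool_rot'].T@(c-s['position']))
E
```

```text
[0.35639362 0.30363647 0.28198323] [[-0.568  0.823 -0.001]
 [ 0.823  0.568 -0.   ]
 [ 0.    -0.001 -1.   ]] [25.9 11.5 80.8  0.  87.8 -8.7]
[0.31392016 0.36697283 0.42591886] [[ 0.824  0.567 -0.   ]
 [ 0.54  -0.785  0.303]
 [ 0.171 -0.25  -0.953]] 324.3311526907025
[ 0.07631188  0.00092964 -0.14390479]
```

View pics/w1.png

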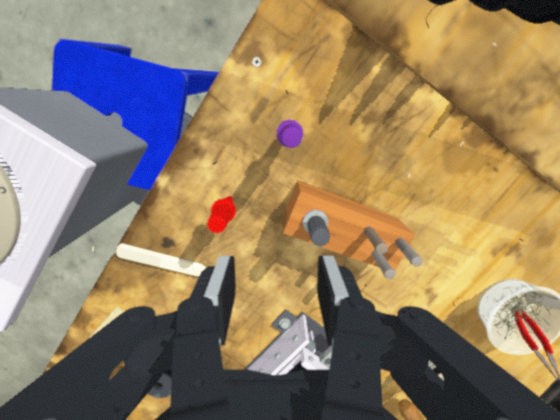

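The wrist view shows the drift at about (318,225), three punches to its right, and the red and purple look-alikes at the left. Next I'll look at the slide.

Emit:
step_arm(
  targets=[
    [[-0.95,0.17,-0.17],[0,0,0.87]],
    [[-0.95,0.17,-0.17],[0,0,0.87]],
    [[-0.95,0.17,-0.17],[0,0,0.87]],
    [[-0.95,0.17,-0.17],[0,0,0.87]],
    [[-0.95,0.17,-0.17],[0,0,0.87]],
    [[-0.95,0.17,-0.17],[0,0,0.87]],
    [[-0.95,0.17,-0.17],[0,0,0.87]],
    [[-0.95,0.17,-0.17],[0,0,0.87]],
    [[-0.95,0.17,-0.17],[0,0,0.87]],
    [[-0.95,0.17,-0.17],[0,0,0.87]],
  ],
  jaw=0,
)

```text
time_s: 1.82
position: [0.5602, 0.0995, 0.3328]
tool_rot: [[0.077, 0.997, -0.001], [0.997, -0.077, 0.0], [0.0, -0.001, -1.0]]
ft_force: [0.6, -0.2, 0.2]
grip_width: 0.0
gripper_force: 0.0
```

```bash
python3 - <<'E'
from h import *
d=snap('wrist','w2'); s=env.observe(); print(s['position'],s['tool_rot'].round(3),s['q'].round(1))
W=cloud(load('w1')); z=W[...,2]
m=(z>.09)&(z<.13)&(W[...,0]>.33)&(W[...,0]<.45)&(W[...,1]>.23)&(W[...,1]<.34)
v,u=np.where(m); print(np.c_[u,v,W[m].round(4)][::max(1,len(u)//25)])
E
```

```text
[0.5598944  0.09979449 0.33306065] [[ 0.076  0.997 -0.001]
 [ 0.997 -0.076  0.   ]
 [ 0.    -0.001 -1.   ]] [ -1.8  21.1  58.9   0.  100.    2.5]
[[2.240e+02 2.130e+02 3.307e-01 2.424e-01 9.010e-02]
 [2.230e+02 2.180e+02 3.321e-01 2.420e-01 1.033e-01]
 [2.200e+02 2.210e+02 3.310e-01 2.392e-01 1.080e-01]
 [3.170e+02 2.220e+02 4.198e-01 2.922e-01 9.270e-02]
 [3.190e+02 2.230e+02 4.208e-01 2.935e-01 9.720e-02]
 [3.180e+02 2.240e+02 4.199e-01 2.924e-01 9.930e-02]
 [3.140e+02 2.250e+02 4.175e-01 2.888e-01 9.810e-02]
 [2.250e+02 2.260e+02 3.386e-01 2.358e-01 1.039e-01]
 [2.180e+02 2.270e+02 3.328e-01 2.323e-01 1.079e-01]
 [3.220e+02 2.270e+02 4.229e-01 2.939e-01 1.071e-01]
 [3.170e+02 2.280e+02 4.187e-01 2.904e-01 1.088e-01]
 [3.120e+02 2.290e+02 4.159e-01 2.858e-01 1.059e-01]
 [3.100e+02 2.300e+02 4.166e-01 2.823e-01 1.004e-01]
 [3.100e+02 2.310e+02 4.164e-01 2.821e-01 1.031e-01]
 [3.100e+02 2.320e+02 4.160e-01 2.821e-01 1.065e-01]
 [3.120e+02 2.330e+02 4.169e-01 2.836e-01 1.112e-01]
 [3.130e+02 2.340e+02 4.182e-01 2.835e-01 1.119e-01]
 [3.140e+02 2.350e+02 4.195e-01 2.833e-01 1.126e-01]
 [3.150e+02 2.360e+02 4.207e-01 2.833e-01 1.137e-01]
 [3.160e+02 2.370e+02 4.228e-01 2.825e-01 1.120e-01]
 [3.170e+02 2.380e+02 4.241e-01 2.824e-01 1.125e-01]
 [3.180e+02 2.390e+02 4.253e-01 2.823e-01 1.134e-01]
 [3.210e+02 2.400e+02 4.286e-01 2.832e-01 1.134e-01]
 [3.240e+02 2.410e+02 4.320e-01 2.839e-01 1.129e-01]
 [3.130e+02 2.430e+02 4.240e-01 2.755e-01 1.127e-01]
 [3.210e+02 2.440e+02 4.313e-01 2.795e-01 1.134e-01]]
```

View pics/w2.png

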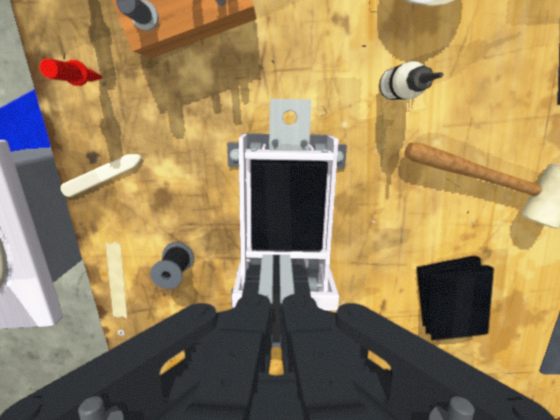

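The wrist view of the slide shows the tongue hole at about (289,118), the back wall near row 152 and the rails at columns 245 and 335. The closed fingers cover the bridge.

```bash
python3 - <<'E'
from h import *
from scipy import ndimage
w1,w2,t=load('w1'),load('w2'),load('top0')
print('hole w2',ray(w2,289,118,.064)); print('hole top',ray(t,190+293/3.9,160+124/3.9,.064))
# refine hole centroid by saturation (wood) in tongue
for d,(u,v) in ((w2,(289,118)),(t,(265,192))):
    hsv=cv2.cvtColor(d['img'],cv2.COLOR_RGB2HSV)[...,1].astype(float); r=8 if d is w2 else 4
    s=hsv[v-r:v+r+1,u-r:u+r+1]; m=s>0.5*(s.max()+np.median(s)); lab,_=ndimage.label(m); cy,cx=ndimage.center_of_mass(lab==lab[r,r])
    print('hole ref',cx+u-r,cy+v-r,m.sum(),ray(d,cx+u-r,cy+v-r,.062))
for nm,d in (('w2',w2),('top',t)):
    W=cloud(d); x,y,z=W[...,0],W[...,1],W[...,2]
    for side,a,b in (('hi',.595,.64),('lo',.48,.53)):
        m=(x>a)&(x<b)&(y<.08)&(y>-.13)&(z>.058)&(z<.069)&~((y<-.04)&(y>-.10)); P=W[m]
        if len(P)>10:
            k=np.polyfit(P[:,1],P[:,0],1); print(nm,side,len(P),'x=%.4f*y+%.4f'%tuple(k),'ang',np.degrees(np.arctan(k[0])), 'x range at y=.05', P[abs(P[:,1]-.05)<.02][:,0].min(),P[abs(P[:,1]-.05)<.02][:,0].max())
    m=(z>.111)&(z<.122)&(x>.45)&(x<.65)&(y<-.02)&(y>-.12); P=W[m]
    if len(P)>10: print(nm,'bridge',len(P),cv2.minAreaRect((P[:,:2]*1000).astype(np.float32)),P.mean(0))
    m=(z>.077)&(z<.088)&(x>.45)&(x<.65)&(y>-.05)&(y<.16); P=W[m]
    print(nm,'carriage',len(P),cv2.minAreaRect((P[:,:2]*1000).astype(np.float32)))
    m=(z>.058)&(z<.069)&(x>.5)&(x<.62)&(y>.125)&(y<.19); P=W[m]
    print(nm,'tongue',len(P),cv2.minAreaRect((P[:,:2]*1000).astype(np.float32)))
# drift: handle top centre candidates
for nm,d in (('w1',w1),('top',t),('side',load('side0')),('w2',w2)):
    W=cloud(d); x,y,z=W[...,0],W[...,1],W[...,2]
    m=(z>.107)&(z<.118)&(np.hypot(x-.423,y-.284)<.025); P=W[m]
    if len(P)>3: print(nm,'handle top',len(P),P.mean(0),P.min(0),P.max(0))
    m=(z>.063)&(z<.069)&(np.hypot(x-.423,y-.284)<.03); P=W[m]
    if len(P)>3: print(nm,'shoulder',len(P),P.mean(0),P.min(0),P.max(0))
    print(nm,proj(d,[[.423,.284,.112]]))
E
```

```text
hole w2 [0.5815726  0.16078304 0.064     ]
hole top [0.57944957 0.15927943 0.064     ]
hole ref 289.3223140495868 117.26446280991736 121 [0.58209515 0.16154757 0.062     ]
hole ref 264.96 191.4 25 [0.58092607 0.15978121 0.062     ]
w2 hi 536 x=0.0830*y+0.6233 ang 4.742116888883861 x range at y=.05 0.6213634521389894 0.6331033453823128
w2 lo 576 x=0.1286*y+0.5091 ang 7.329821480770299 x range at y=.05 0.5069556425490348 0.5244307616591022
w2 bridge 377 ((559.5590209960938, -66.15339660644531), (21.32286262512207, 137.3460235595703), 84.72966003417969) [ 0.59189226 -0.06779321  0.11229152]
w2 carriage 7733 ((563.1121826171875, 34.767242431640625), (181.79583740234375, 120.88870239257812), 84.45789337158203)
w2 tongue 1905 ((562.0509033203125, 154.6453857421875), (59.82859420776367, 91.44866180419922), 89.2138900756836)
top hi 147 x=0.0861*y+0.6216 ang 4.920334222807441 x range at y=.05 0.6216052879544002 0.6312268402758816
top lo 227 x=0.0991*y+0.5102 ang 5.6607404861717425 x range at y=.05 0.5057010269350516 0.5252626514716038
top bridge 238 ((557.4974365234375, -68.49981689453125), (
[... 745 characters left out ...]
 46 [0.42084483 0.2805123  0.06496795] [0.39603432 0.25938498 0.06302205] [0.45212891 0.30487072 0.06867778]
top [[216.55928694 248.64774134]]
side handle top 83 [0.42713068 0.2858636  0.11151354] [0.41735444 0.27411452 0.10758419] [0.43688677 0.29574255 0.1148589 ]
side shoulder 84 [0.42736305 0.29098106 0.06612986] [0.41162288 0.27109865 0.0630644 ] [0.44055769 0.30010447 0.06846701]
side [[352.90340765 260.48848265]]
w2 handle top 285 [0.42776351 0.2812633  0.11255578] [0.4172059  0.27453864 0.10735939] [0.43738239 0.2873323  0.11549576]
w2 shoulder 264 [0.43151068 0.28056814 0.06663721] [0.39649078 0.25969496 0.06311085] [0.44333747 0.29873089 0.06889436]
w2 [[122.21121503   3.72898508]]
```

Emit:
step_arm(
  targets=[
    [[0.16,0.054,0.1],[0,0,0.023]],
    [[0.16,0.054,0.2],[0,0,0.023]],
    [[0.16,0.054,0.35],[0,0,0.023]],
    [[0.16,0.054,0.48],[0,0,0.023]],
    [[0.16,0.054,0.6],[0,0,0.023]],
    [[0.16,0.054,0.7],[0,0,0.023]],
    [[0.16,0.054,0.8],[0,0,0.023]],
    [[0.16,0.054,0.85],[0,0,0.023]],
    [[0.16,0.054,0.875],[0,0,0.023]],
    [[0.16,0.054,0.875],[0,0,0.023]],
  ],
)

```text
time_s: 2.7
position: [0.5794, 0.1459, 0.0698]
tool_rot: [[0.095, 0.996, -0.003], [0.996, -0.095, -0.0], [-0.0, -0.003, -1.0]]
ft_force: [0.0, 0.1, -0.2]
grip_width: 0.0004
gripper_force: 0.0
```

Emit:
step_arm(
  targets=[
    [[-0.015,0,0],[0,0,0]],
    [[-0.03,0,0],[0,0,0]],
    [[-0.05,0,0],[0,0,0]],
    [[-0.08,0,0],[0,0,0]],
    [[-0.115,0,0],[0,0,0]],
    [[-0.15,0,0],[0,0,0]],
    [[-0.19,0,0],[0,0,0]],
    [[-0.23,0,0],[0,0,0]],
    [[-0.26,0,0],[0,0,0]],
    [[-0.28,0,0],[0,0,0]],
  ],
)

```text
time_s: 3.53
position: [0.5725, 0.0593, 0.0708]
tool_rot: [[0.098, 0.995, -0.0], [0.995, -0.098, -0.0], [-0.0, -0.0, -1.0]]
ft_force: [-0.3, 0.4, -0.5]
grip_width: -0.0001
gripper_force: 0.0
```

Emit:
step_arm(
  targets=[
    [[-0.02,0,0],[0,0,0]],
    [[-0.04,0,0],[0,0,0]],
    [[-0.06,0,0],[0,0,0]],
    [[-0.075,0,0],[0,0,0]],
    [[-0.09,0,0],[0,0,0]],
    [[-0.1,0,0],[0,0,0]],
    [[-0.11,0,0],[0,0,0]],
    [[-0.115,0,0],[0,0,0]],
    [[-0.115,0,0],[0,0,0]],
  ],
)

```text
time_s: 4.28
position: [0.5693, 0.0266, 0.0708]
tool_rot: [[0.097, 0.995, 0.0], [0.995, -0.097, 0.0], [0.0, 0.0, -1.0]]
ft_force: [0.1, 1.3, -0.7]
grip_width: 0.0001
gripper_force: 0.8
```

Emit:
step_arm(
  targets=[
    [[-0.004,0,0],[0,0,0]],
    [[-0.008,0,0],[0,0,0]],
    [[-0.012,0,0],[0,0,0]],
    [[-0.012,0,0],[0,0,0]],
    [[-0.012,0,0],[0,0,0]],
    [[-0.012,0,0],[0,0,0]],
  ],
)

```text
time_s: 4.78
position: [0.569, 0.0233, 0.0708]
tool_rot: [[0.096, 0.995, 0.0], [0.995, -0.096, 0.0], [0.0, 0.0, -1.0]]
ft_force: [2.3, 4.8, 1.1]
grip_width: -0.0001
gripper_force: 2.6
```

```bash
python3 - <<'E'
from h import *
d=snap('wrist','w3'); s=env.observe(); print(s['position'],s['ft_force'])
im=d['img'][:,:,::-1]; cv2.imwrite('pics/c3.png',cv2.resize(im[180:380,180:400],None,fx=2.7,fy=2.7,interpolation=cv2.INTER_CUBIC))
t=snap('top','top1'); cv2.imwrite('pics/ct1.png',cv2.resize(t['img'][150:240,250:400][:,:,::-1],None,fx=5,fy=5,interpolation=cv2.INTER_CUBIC))
E
```

```text
[0.56897328 0.02332189 0.07083006] [0.31413691 5.35292821 0.02319898]
```

View pics/w3.png

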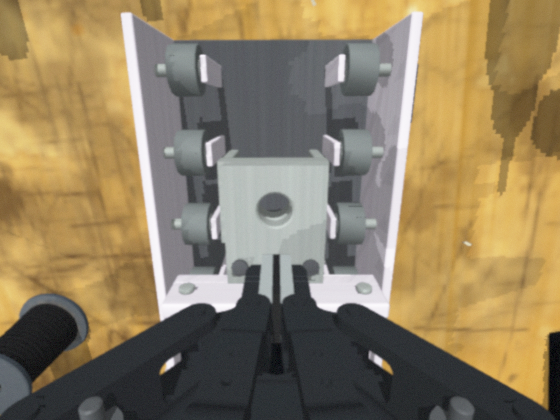

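The carriage is up against the compressed buffers at about 5 N. The tongue hole is at (274,209), and the lug's edge can be seen inside it.

```bash
python3 - <<'E'
from h import *
d=load('w3'); im=d['img'][:,:,::-1].copy()
cv2.imwrite('pics/c3.png',cv2.resize(im[170:250,220:330],None,fx=7,fy=7,interpolation=cv2.INTER_CUBIC))
W=cloud(d)
for n,u,v in (('L tongue',225,200),('R tongue',322,200)): print(n,W[v,u])
x,y,z=W[...,0],W[...,1],W[...,2]
for v in (120,140,230,250):  # rail top bright inner edges
    row=z[v]; u=np.where((row>.060)&(row<.069))[0]; print(v,u.min(),u.max(),W[v,u.min()],W[v,u.max()], [ (a,b) for a,b in zip(u[:-1],u[1:]) if b-a>3])
print(ray(d,274,209,.064))
E
```

```text
L tongue [0.54869375 0.05958198 0.06456872]
R tongue [0.59514972 0.05521061 0.06504494]
120 135 410 [0.51421308 0.10040337 0.06523923] [0.63569116 0.08866875 0.06648618] [(np.int64(148), np.int64(396))]
140 137 407 [0.51341984 0.09173658 0.06590618] [0.63507761 0.07985946 0.06519854] [(np.int64(151), np.int64(394))]
230 149 397 [0.50874134 0.04776418 0.06425967] [0.6309468  0.03659169 0.06601866] [(np.int64(160), np.int64(224)), (np.int64(325), np.int64(384))]
250 152 394 [0.50868519 0.037607   0.0659205 ] [0.62991674 0.02548866 0.06518512] [(np.int64(163), np.int64(225)), (np.int64(324), np.int64(382))]
[0.57172086 0.05258977 0.064     ]
```

View pics/c3.png

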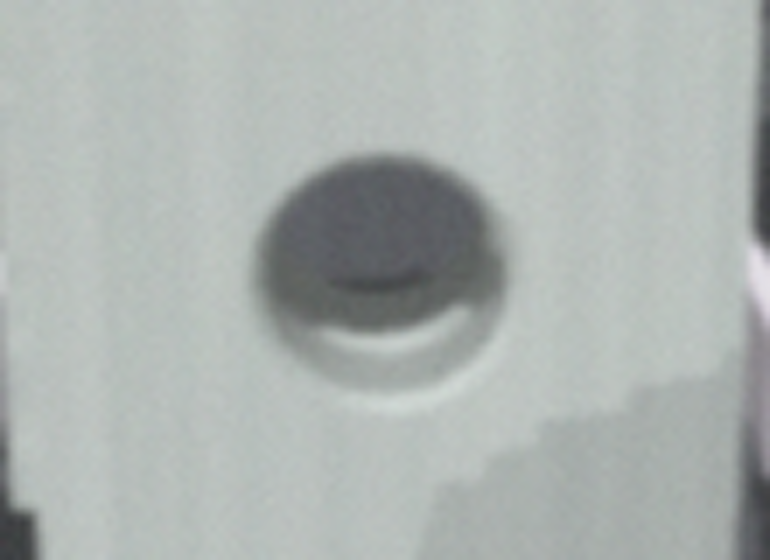

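In the crop, the tongue rim is centred at (382,280). The lug's rim bottom is at about (386,331), so its centre is near (388,212).

```bash
python3 - <<'E'
from h import *
d=load('w3'); W=cloud(d); x,y,z=W[...,0],W[...,1],W[...,2]
c=lambda a,b:(220+a/7,170+b/7)
print('tongue',ray(d,*c(382,280),.064)[:2],'bottom rim',ray(d,*c(385,404),.064)[:2],'top rim',ray(d,*c(385,152),.064)[:2])
print('lug bottom rim pt',ray(d,*c(388,331),.052)[:2], 'tongue underside rim', ray(d,*c(385,352),.054)[:2])
xd=np.array([-.0941,-.9956]); 
# slide axis from rails: midpoints of outer & inner edges
M=[]
for v in range(60,256,5):
    u=np.where((z[v]>.0605)&(z[v]<.069))[0]
    l=u[u<170]; r=u[u>370]
    if len(l)>3 and len(r)>3:
        a=ray(d,l.min(),v,.064);b=ray(d,r.max(),v,.064); M.append([(a[0]+b[0])/2,(a[1]+b[1])/2,a[0],a[1],b[0],b[1]])
M=np.array(M); k=np.polyfit(M[:,1],M[:,0],1); print('mid line x=%.4f y + %.4f'%tuple(k), 'at y=.052', np.polyval(k,.052)); print(np.polyfit(M[:,3],M[:,2],1),np.polyfit(M[:,5],M[:,4],1))
# bed-plate rear edge
m=(z<.012)&(abs(x-.575)<.03)&(y>.06); u=275; 
g=cv2.cvtColor(d['img'],cv2.COLOR_RGB2GRAY)[:,u].astype(int); print(g[20:60])
for v in (39,40,41): print(v,ray(d,u,v,.006))
E
```

```text
tongue [0.57194818 0.05205263] bottom rim [0.57125575 0.04282501] top rim [0.57305394 0.06120697]
lug bottom rim pt [0.57158187 0.04410431] tongue underside rim [0.57126516 0.04315691]
mid line x=0.0940 y + 0.5662 at y=.052 0.5710768071397516
[0.09249783 0.50433009] [0.09550453 0.62806541]
[158 163 163 164 165 165 167 166 167 168 170 170 172 171 171 169 166 161
 151 129 107  90  91  88  90  90  91  92  90  93  91  93  91  92  94  93
  90  90  90  91]
39 [0.58034353 0.13710043 0.006     ]
40 [0.58029252 0.13657893 0.006     ]
41 [0.58024144 0.13605658 0.006     ]
```

Emit:
step_arm(
  targets=[
    [[0.003,0,0],[0,0,0]],
    [[0.005,0,0],[0,0,0]],
    [[0.007,0,0],[0,0,0]],
    [[0.009,0,0],[0,0,0]],
    [[0.011,0,0],[0,0,0]],
    [[0.013,0,0],[0,0,0]],
    [[0.015,0,0],[0,0,0]],
    [[0.016,0,0],[0,0,0]],
    [[0.017,0,0],[0,0,0]],
    [[0.018,0,0],[0,0,0]],
  ],
)

```text
time_s: 5.72
position: [0.5695, 0.0282, 0.0709]
tool_rot: [[0.097, 0.995, -0.0], [0.995, -0.097, -0.0], [-0.0, 0.0, -1.0]]
ft_force: [0.2, 0.1, -0.1]
grip_width: -0.0004
gripper_force: 0.0
```

Emit:
step_arm(
  targets=[
    [[0.001,0,0],[0,0,0]],
    [[0.002,0,0],[0,0,0]],
    [[0.003,0,0],[0,0,0]],
    [[0.004,0,0],[0,0,0]],
    [[0.006,0,0],[0,0,0]],
    [[0.01,0,-0.01],[0,0,0]],
    [[0.015,0,-0.06],[0,0,0]],
    [[0.015,0,-0.2],[0,0,0]],
    [[0.015,0,-0.33],[0,0,0]],
    [[0.015,0,-0.33],[0,0,0]],
  ],
)

```text
time_s: 6.55
position: [0.5728, 0.0327, 0.1775]
tool_rot: [[0.096, 0.995, 0.013], [0.995, -0.096, -0.002], [-0.001, 0.013, -1.0]]
ft_force: [0.7, 0.1, 0.2]
grip_width: 0.0002
gripper_force: 0.0
```

```bash
python3 - <<'E'
from h import *
d=snap('wrist','w4'); s=env.observe(); print(s['position'],s['tool_rot'].round(4),s['ft_force'])
W=cloud(d);x,y,z=W[...,0],W[...,1],W[...,2]
p=proj(d,[[.5722,.0565,.064]])[0].round().astype(int); print(p)
g=cv2.cvtColor(d['img'],cv2.COLOR_RGB2GRAY); g=g[p[1]-18:p[1]+18,p[0]-18:p[0]+18]; m=g<120
ys,xs=np.where(m); print(len(xs)); e=cv2.minEnclosingCircle(np.c_[xs,ys].astype(np.float32)); print(e)
cv2.imwrite('pics/c4.png',cv2.resize(d['img'][p[1]-40:p[1]+40,p[0]-50:p[0]+50][:,:,::-1],None,fx=7,fy=7,interpolation=cv2.INTER_CUBIC))
print(p-50*np.array([1,0])-np.array([0,40]))
E
```

```text
[0.571592   0.0328226  0.17401155] [[ 9.630e-02  9.953e-01  8.500e-03]
 [ 9.954e-01 -9.630e-02 -1.300e-03]
 [-5.000e-04  8.600e-03 -1.000e+00]] [ 0.44501859 -0.02768049 -0.98095006]
[269 175]
247
((18.121952056884766, 18.060976028442383), 9.35197639465332)
[219 135]
```

View pics/c4.png

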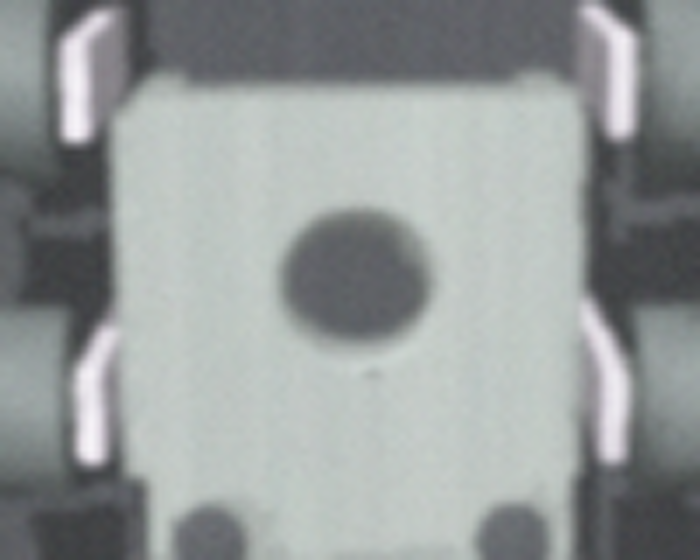

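The carriage rests against the buffers with the tongue hole at crop (356,278), about 4 mm short of the lug as expected. Now the drift.

Emit:
step_arm(
  targets=[
    [[0.1,-0.1,-0.1],[0,0,0]],
    [[0.2,-0.2,-0.2],[0,0,0]],
    [[0.3,-0.3,-0.29],[0,0,0]],
    [[0.4,-0.4,-0.29],[0,0,0]],
    [[0.5,-0.5,-0.29],[0,0,0]],
    [[0.553,-0.579,-0.29],[0,0,0]],
    [[0.553,-0.579,-0.29],[0,0,0]],
    [[0.553,-0.579,-0.29],[0,0,0]],
    [[0.553,-0.579,-0.29],[0,0,0]],
    [[0.553,-0.579,-0.29],[0,0,0]],
  ],
  jaw=45,
)

```text
time_s: 7.43
position: [0.4136, 0.2142, 0.2563]
tool_rot: [[0.097, 0.995, -0.001], [0.995, -0.097, -0.0], [-0.001, -0.001, -1.0]]
ft_force: [-0.1, -0.5, 0.1]
grip_width: 0.0447
gripper_force: 0.0
```

```bash
python3 - <<'E'
from h import *
d=snap('wrist','w5'); s=env.observe(); print(s['position'],s['tool_rot'].round(4))
p=proj(d,[[.426,.283,.112]])[0].round().astype(int); o=p-np.array([50,40]); print(p,o)
cv2.imwrite('pics/c5.png',cv2.resize(d['img'][o[1]:o[1]+80,o[0]:o[0]+100][:,:,::-1],None,fx=7,fy=7,interpolation=cv2.INTER_CUBIC))
W=cloud(d); x,y,z=W[...,0],W[...,1],W[...,2]
m=(z>.1085)&(z<.117)&(np.hypot(x-.426,y-.283)<.02); P=W[m].astype(np.float32)
print(len(P),P.mean(0),cv2.minEnclosingCircle(P[:,:2]*1000))
E
```

```text
[0.4138334  0.21402174 0.25629715] [[ 9.780e-02  9.952e-01 -7.000e-04]
 [ 9.952e-01 -9.780e-02 -4.000e-04]
 [-5.000e-04 -6.000e-04 -1.000e+00]]
[282 115] [232  75]
447 [0.4261523  0.28493583 0.11304175] ((426.1540832519531, 284.6709289550781), 10.62788200378418)
```

View pics/c5.png

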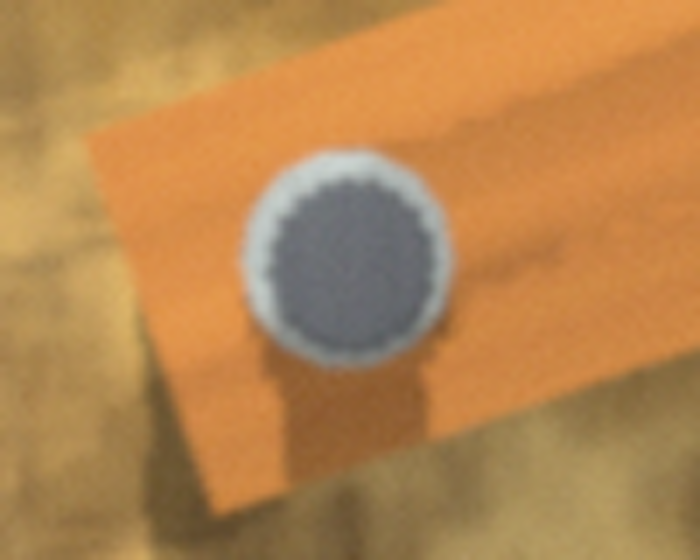

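The handle top is centred at crop (353,264), and the pale shoulder ring sits concentric with it, so this is the drift, at (0.426, 0.285).

Emit:
step_arm(
  targets=[
    [[0.12,0.018,0],[0,0,0]],
    [[0.239,0.018,0],[0,0,0]],
    [[0.239,0.018,0],[0,0,0]],
    [[0.239,0.018,0.12],[0,0,0]],
    [[0.239,0.018,0.24],[0,0,0]],
    [[0.239,0.018,0.36],[0,0,0]],
    [[0.239,0.018,0.46],[0,0,0]],
    [[0.239,0.018,0.56],[0,0,0]],
    [[0.239,0.018,0.61],[0,0,0]],
    [[0.239,0.018,0.61],[0,0,0]],
  ],
)

```text
time_s: 8.32
position: [0.4246, 0.284, 0.0704]
tool_rot: [[0.098, 0.995, -0.007], [0.995, -0.098, -0.003], [-0.003, -0.006, -1.0]]
ft_force: [0.2, 0.5, -0.9]
grip_width: 0.0449
gripper_force: 0.0
```

Emit:
step_arm(
  targets=[
    [[0,0,0],[0,0,0]],
    [[0,0,0],[0,0,0]],
    [[0,0,0],[0,0,0]],
    [[0,0,0],[0,0,0]],
    [[0,0,0],[0,0,0]],
    [[0,0,0],[0,0,0]],
    [[0,0,0],[0,0,0]],
    [[0,0,0],[0,0,0]],
  ],
  jaw=10,
  grip_force=50,
)

```text
time_s: 8.98
position: [0.4261, 0.2857, 0.0749]
tool_rot: [[0.096, 0.995, 0.002], [0.995, -0.096, 0.0], [0.001, 0.002, -1.0]]
ft_force: [1.2, -1.8, 6.3]
grip_width: 0.0189
gripper_force: 49.4
```

Emit:
step_arm(
  targets=[
    [[0,0,-0.03],[0,0,0]],
    [[0,0,-0.07],[0,0,0]],
    [[0,0,-0.12],[0,0,0]],
    [[0,0,-0.18],[0,0,0]],
    [[0,0,-0.24],[0,0,0]],
    [[0,0,-0.3],[0,0,0]],
    [[0,0,-0.34],[0,0,0]],
    [[0,0,-0.34],[0,0,0]],
    [[0,0,-0.34],[0,0,0]],
  ],
)

```text
time_s: 9.73
position: [0.4252, 0.2857, 0.1762]
tool_rot: [[0.096, 0.995, 0.001], [0.995, -0.096, 0.0], [0.0, 0.001, -1.0]]
ft_force: [-0.0, -0.3, -1.2]
grip_width: 0.0191
gripper_force: 48.9
```

```bash
python3 - <<'E'
from h import *
s=env.observe(); print(s['position'],s['tool_rot'].round(4),s['ft_force'],s['grip_width'])
d=np.array([.5718,.0525,0.])-s['position']; print(s['tool_rot'].T@(d*[1,1,0])/.3)
b=snap('side','s6'); p=proj(b,[[s['position'][0],s['position'][1],.13]])[0].astype(int); o=p-[50,40]; print(o)
cv2.imwrite('pics/c6.png',cv2.resize(b['img'][o[1]:o[1]+80,o[0]:o[0]+100][:,:,::-1],None,fx=7,fy=7,interpolation=cv2.INTER_CUBIC))
q=s['position']; print((proj(b,[[q[0],q[1],zz] for zz in (.106,.13,.16,.18)])-o)*7)
E
```

```text
[0.42516877 0.28569252 0.17616907] [[ 9.630e-02  9.954e-01  7.000e-04]
 [ 9.954e-01 -9.630e-02  4.000e-04]
 [ 4.000e-04  7.000e-04 -1.000e+00]] [-0.00999419 -0.28816324 -1.24237436] 0.019106528456462928
[-7.26615836e-01  5.61368537e-01  6.59066359e-05]
[302 213]
[[346.23655954 354.23275281]
 [356.88345285 282.48523002]
 [370.62416644 189.24972984]
 [380.05935814 124.80516625]]
```

View pics/c6.png

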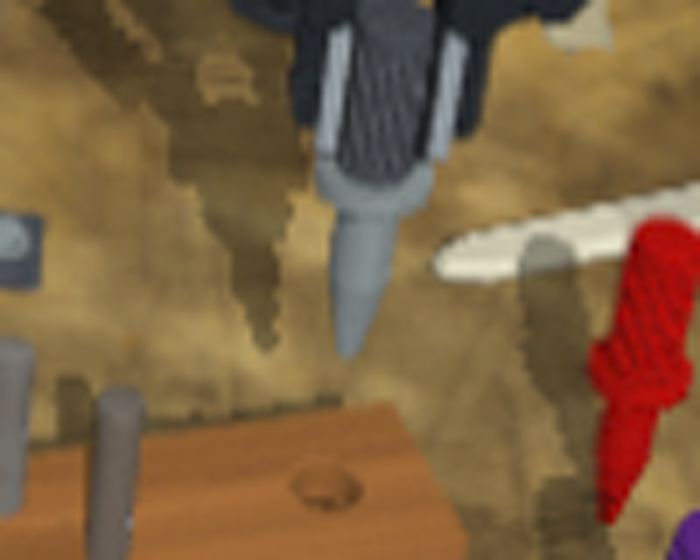

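The drift hangs straight in the jaws: its tip is at crop (347,352) against (346,354) predicted.

Emit:
step_arm(
  targets=[
    [[-0.06,0.045,0],[0,0,0]],
    [[-0.15,0.12,0],[0,0,0]],
    [[-0.25,0.2,0],[0,0,0]],
    [[-0.35,0.28,0],[0,0,0]],
    [[-0.45,0.35,0],[0,0,0]],
    [[-0.55,0.43,0],[0,0,0]],
    [[-0.64,0.5,0],[0,0,0]],
    [[-0.7,0.54,0],[0,0,0]],
    [[-0.727,0.561,0],[0,0,0]],
    [[-0.727,0.561,0],[0,0,0]],
  ],
)

```text
time_s: 10.62
position: [0.5722, 0.0507, 0.1745]
tool_rot: [[0.099, 0.995, -0.002], [0.995, -0.099, 0.0], [-0.0, -0.002, -1.0]]
ft_force: [-0.2, -0.9, -1.4]
grip_width: 0.0187
gripper_force: 49.0
```

Emit:
step_arm(
  targets=[
    [[0,0,0.03],[0,0,0]],
    [[0,0,0.06],[0,0,0]],
    [[0,0,0.09],[0,0,0]],
    [[0,0,0.1],[0,0,0]],
    [[0,0,0.1],[0,0,0]],
    [[0,0,0.1],[0,0,0]],
  ],
)

```text
time_s: 11.12
position: [0.5716, 0.0528, 0.1457]
tool_rot: [[0.096, 0.995, -0.0], [0.995, -0.096, 0.0], [0.0, -0.0, -1.0]]
ft_force: [0.0, 0.8, -0.7]
grip_width: 0.0189
gripper_force: 49.0
```

```bash
python3 - <<'E'
from h import *
s=env.observe(); print(s['position'],s['tool_rot'].round(4),s['ft_force'],s['grip_width'])
d=np.array([.5718,.0525,0.])-s['position']; print(s['tool_rot'].T@(d*[1,1,0])/.3)
for n in('side','wrist'):
    b=snap(n,n+'7'); q=s['position']; p=proj(b,[[q[0],q[1],.076]])[0].astype(int); o=p-[50,40]
    if n=='side': cv2.imwrite('pics/c7.png',cv2.resize(b['img'][o[1]:o[1]+80,o[0]:o[0]+100][:,:,::-1],None,fx=7,fy=7,interpolation=cv2.INTER_CUBIC))
    print(n,o,(proj(b,[[q[0],q[1],q[2]-.069],[.5718,.0525,.064],[.5722,.0565,.064]])-o)*7)
E
```

```text
[0.57163903 0.05280385 0.14569305] [[ 9.580e-02  9.954e-01 -3.000e-04]
 [ 9.954e-01 -9.580e-02  1.000e-04]
 [ 0.000e+00 -3.000e-04 -1.000e+00]] [ 0.02028517  0.84625811 -0.74810079] 0.018853778186979062
[-9.56753558e-04  6.31151458e-04 -2.35660476e-07]
side [222 165] [[354.10672737 284.43836457]
 [353.11364738 316.34053344]
 [351.70957623 323.10397255]]
wrist [224 181] [[352.34310637 283.93970682]
 [354.61636011 245.23580609]
 [354.70155938 208.91143866]]
```

View pics/c7.png

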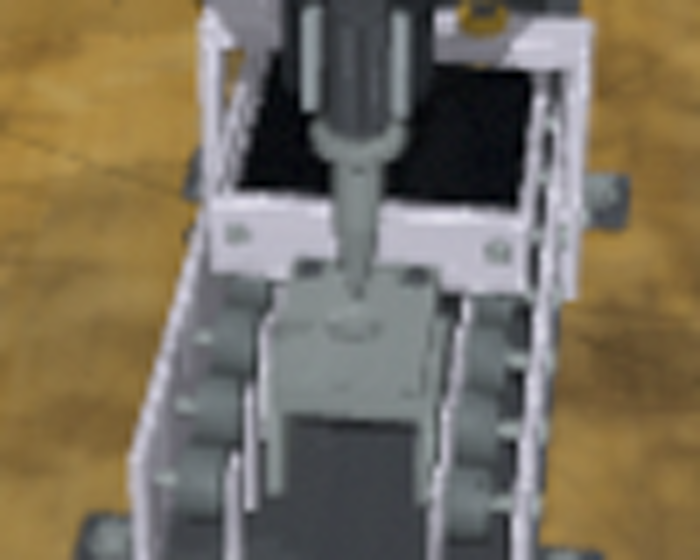

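The tip hangs just above the tongue hole, with both holes inside the taper's reach. I'll go down in steps and watch the force.

Emit:
step_arm(
  targets=[
    [[0,0,0.02],[0,0,0]],
    [[0,0,0.04],[0,0,0]],
    [[0,0,0.06],[0,0,0]],
    [[0,0,0.07],[0,0,0]],
    [[0,0,0.08],[0,0,0]],
    [[0,0,0.09],[0,0,0]],
    [[0,0,0.1],[0,0,0]],
    [[0,0,0.11],[0,0,0]],
    [[0,0,0.11],[0,0,0]],
  ],
)

```text
time_s: 11.97
position: [0.5717, 0.0526, 0.1123]
tool_rot: [[0.096, 0.995, -0.0], [0.995, -0.096, 0.001], [0.0, -0.0, -1.0]]
ft_force: [0.3, 4.3, -1.5]
grip_width: 0.0185
gripper_force: 49.3
```

Emit:
step_arm(
  targets=[
    [[0,0,0.008],[0,0,0]],
    [[0,0,0.016],[0,0,0]],
    [[0,0,0.024],[0,0,0]],
    [[0,0,0.032],[0,0,0]],
    [[0,0,0.04],[0,0,0]],
    [[0,0,0.04],[0,0,0]],
  ],
)

```text
time_s: 12.47
position: [0.5716, 0.0524, 0.1001]
tool_rot: [[0.097, 0.995, -0.001], [0.995, -0.097, 0.0], [0.0, -0.001, -1.0]]
ft_force: [0.8, 4.7, -2.6]
grip_width: 0.0189
gripper_force: 49.1
```

Emit:
step_arm(
  targets=[
    [[0,0,0.008],[0,0,0]],
    [[0,0,0.016],[0,0,0]],
    [[0,0,0.024],[0,0,0]],
    [[0,0,0.032],[0,0,0]],
    [[0,0,0.04],[0,0,0]],
    [[0,0,0.048],[0,0,0]],
    [[0,0,0.056],[0,0,0]],
    [[0,0,0.056],[0,0,0]],
  ],
)

```text
time_s: 13.13
position: [0.5712, 0.0526, 0.0837]
tool_rot: [[0.096, 0.995, -0.001], [0.995, -0.096, 0.0], [0.0, -0.002, -1.0]]
ft_force: [-1.9, 5.5, 1.1]
grip_width: 0.019
gripper_force: 49.6
```

Emit:
step_arm(
  targets=[
    [[0,0,0.004],[0,0,0]],
    [[0,0,0.008],[0,0,0]],
    [[0,0,0.012],[0,0,0]],
    [[0,0,0.012],[0,0,0]],
    [[0,0,0.012],[0,0,0]],
  ],
)

```text
time_s: 13.55
position: [0.5712, 0.0526, 0.0804]
tool_rot: [[0.096, 0.995, -0.001], [0.995, -0.096, 0.0], [0.0, -0.001, -1.0]]
ft_force: [-2.2, 6.3, 3.0]
grip_width: 0.0192
gripper_force: 49.7
```

Emit:
step_arm(
  targets=[
    [[0,0,0.003],[0,0,0]],
    [[0,0,0.006],[0,0,0]],
    [[0,0,0.006],[0,0,0]],
    [[0,0,0.006],[0,0,0]],
  ],
)

```text
time_s: 13.88
position: [0.5712, 0.0526, 0.0788]
tool_rot: [[0.096, 0.995, -0.001], [0.995, -0.096, 0.0], [0.0, -0.001, -1.0]]
ft_force: [-2.9, 6.2, 3.9]
grip_width: 0.0187
gripper_force: 49.8
```

Emit:
step_arm(
  targets=[
    [[0,0,0.003],[0,0,0]],
    [[0,0,0.006],[0,0,0]],
    [[0,0,0.006],[0,0,0]],
    [[0,0,0.006],[0,0,0]],
  ],
)

```text
time_s: 14.22
position: [0.5713, 0.0528, 0.078]
tool_rot: [[0.096, 0.995, -0.0], [0.995, -0.096, 0.0], [0.0, -0.0, -1.0]]
ft_force: [-6.2, 7.2, 14.1]
grip_width: 0.019
gripper_force: 50.8
```

The force rose to 14 N, so the shoulder is seated. Release and retract.

Emit:
step_arm(
  targets=[
    [[0,0,0],[0,0,0]],
    [[0,0,0],[0,0,0]],
    [[0,0,0],[0,0,0]],
    [[0,0,0],[0,0,0]],
    [[0,0,0],[0,0,0]],
    [[0,0,0],[0,0,0]],
  ],
  jaw=50,
)

```text
time_s: 14.72
position: [0.5718, 0.0521, 0.0767]
tool_rot: [[0.097, 0.995, -0.0], [0.995, -0.097, -0.0], [-0.0, -0.0, -1.0]]
ft_force: [-0.1, -0.3, 0.1]
grip_width: 0.0502
gripper_force: 0.0
```

Emit:
step_arm(
  targets=[
    [[0,0,-0.04],[0,0,0]],
    [[0,0,-0.1],[0,0,0]],
    [[0,0,-0.2],[0,0,0]],
    [[0,0,-0.3],[0,0,0]],
    [[0,0,-0.4],[0,0,0]],
    [[0,0,-0.5],[0,0,0]],
    [[0,0,-0.5],[0,0,0]],
    [[0,0,-0.5],[0,0,0]],
  ],
)

```text
time_s: 15.38
position: [0.5723, 0.0522, 0.2281]
tool_rot: [[0.097, 0.995, 0.003], [0.995, -0.097, -0.001], [-0.0, 0.003, -1.0]]
ft_force: [-0.5, -0.2, -0.6]
grip_width: 0.0499
gripper_force: 0.0
```

```bash
python3 - <<'E'
from h import *
s=env.observe(); print(s['position'],s['ft_force'])
w=snap('wrist','w9'); b=snap('side','s9'); L=np.array([.5718,.0525])
for n,d in (('wrist',w),('side',b)):
    W=cloud(d); x,y,z=W[...,0],W[...,1],W[...,2]; r=np.hypot(x-L[0],y-L[1])
    for nm,m in (('handle top',(r<.016)&(z>.110)&(z<.125)),('shoulder top',(r<.018)&(z>.067)&(z<.075)),('tongue',(r>.017)&(r<.024)&(z>.055)&(z<.07))):
        P=W[m].astype(np.float32)
        if len(P)>3: print(n,nm,len(P),P.mean(0).round(4),np.round(np.median(P,0),4),cv2.minEnclosingCircle(P[:,:2]*1000))
A=w['img'][60:300,130:430]; B=cv2.resize(b['img'][165:245,222:322],(300,240),interpolation=cv2.INTER_CUBIC)
cv2.imwrite('pics/c9.png',np.hstack([A,B])[:,:,::-1])
E
```

```text
[0.57226004 0.05217336 0.22813661] [-0.53665486 -0.21524566 -0.63484962]
wrist handle top 483 [0.5718 0.0554 0.1159] [0.5719 0.0556 0.1163] ((571.7158203125, 54.378517150878906), 10.561714172363281)
wrist shoulder top 268 [0.572  0.0598 0.0703] [0.5723 0.0613 0.0703] ((571.46630859375, 53.25397872924805), 14.872509956359863)
wrist tongue 774 [0.5723 0.0574 0.0643] [0.574  0.0594 0.0643] ((571.7977905273438, 52.50629425048828), 23.971221923828125)
side handle top 45 [0.5727 0.0568 0.1138] [0.5733 0.0575 0.1141] ((572.4153442382812, 55.081050872802734), 10.566009521484375)
side shoulder top 52 [0.5719 0.0597 0.0698] [0.5716 0.0607 0.0691] ((571.890380859375, 54.787353515625), 14.913296699523926)
side tongue 85 [0.5722 0.061  0.0618] [0.5724 0.0636 0.0624] ((572.19921875, 53.22080993652344), 23.552440643310547)
```

View pics/c9.png

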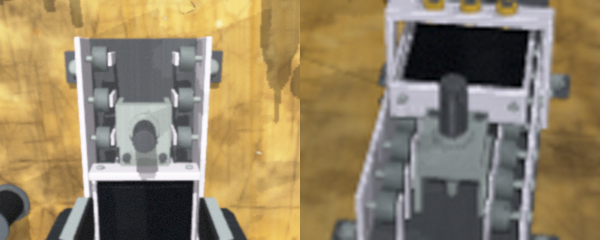

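The drift stands upright in the tongue. Its shoulder top is at 0.070 m, so the underside is at 0.064 m, and the handle top is at 0.116 m. The gripper is clear.

```bash
python3 -c "
from h import *
print(close_job())"
```

```text
the job is handed in; nothing more can be done
None
```

I rolled the carriage up to the buffers and pushed the drift down through the tongue and the lug until its shoulder was down, then handed the job in. By camera the drift stands upright within tolerance. The arm went nowhere near the bottle or the spool, and no verdict came back.

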